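# Nest the clothes-peg boxes on the tray

## Robot

A 6-joint arm with a two-finger parallel gripper is mounted at the origin on the work surface. World frame = base frame: x ahead of the robot, y to its left, z up, the work surface at z = 0. Lengths are in m, angles in rad, forces in N, time in s.
With the tool pointing down it reaches from about 0.4 to 0.925 m from the base axis. Payload 12.5 kg.
Tool frame: the origin (TCP) lies at the very end of the fingers, on their centre line; the grasp point (between the pads) lies 19 mm behind it; z points along the fingers, y is the line along which they close (so a half turn about z gives the same grasp; the last joint's range is limited). The gripper opens to 95 mm and grips with 3 to 60 N. Pads are 20 mm wide; open, the fingers measure 119 mm over their backs; the gripper's body (75 mm by 180 mm) begins 59 mm behind the grasp point.
Start: joints at [1.216, 0.491, 1.559, -0, 1.092, -0.106], TCP at [0.154, 0.606, 0.215] pointing down, gripper open.
Joint ranges: [-3.1, 3.1], [-0.84, 2.19], [0.05, 2.79], [-1.13, 4.28], [0.06, 2.93], [-2.69, 2.69]. Speed limits (rad/s): [2.22, 2.22, 2.79, 3.14, 3.14, 3.14].

## Interface

Orientations are given as a rotation vector (axis times angle).
In Python, from cell import read_state, camera, camera_params, hand_in, trace, landmark_of gives the robot as it stands. The module is installed in compiled form; this text tells all that it offers.
- The arm moves only by the tool arm_command, never from a script. Its argument "commands" is text: rows parted by semicolons, each of 6 numbers parted by spaces: the shift along the world's x, y, z in cm, then the turn, a rotation vector about the world's x, y, z in rad. In form: x y z ax ay az; .... A call has 1 to 10 rows; each row is the pose to reach, as a shift and turn from the pose commanded when the call began; what a row does not reach only later rows make up. A row lasts 1/12 s, in which the tool goes at most 41.7 mm and 7.16 degrees, less where a joint would pass 70% of its speed; a pose out of reach is approached as far as the arm can. A call with a gripper value outside its range is refused whole. "fingers" is the opening, from 0 (shut) to 1 (fully open), set as the call begins (left out, the last holds). The fingers move at their own pace and stop on an object; the grip force is fixed at half the most. Time passes only in rows, so rows that repeat a pose let the fingers close. It gives the time, the measured TCP pose, the force, the opening and the grip force at its end, in the units of the state.
- read_state(): the state, without advancing time (a new reading comes with each control period).
- camera(name): name is "side" or "top"; returns the picture (384x512x3 uint8, blue, green, red); there is no depth.
- camera_params(name): a dict with "fx", "fy", "cx", "cy" (pixels), "cam_to_world" (4x4, takes a point from camera to world coordinates). Camera axes: x right, y down, z forward; pixel columns grow to the right and rows downward; lengths in m; the calibration is good to about 2 mm. A picture is of the moment at which its call begins. camera_params takes no time and is no camera call.
- hand_in(): hands the job in; it is judged then, once.
Trained networks look in the newest picture that a camera, given by its name, has taken for a name from the list of things; names that differ only in an ending like _2 or _b are one class to them, and where a whole thing is asked for, a point or a joint stands for the part that bears it (a point fixed in the world has none). Each returns a list of dicts, best first, with "p" (0 to 1); they miss things now and then, are a little off and sometimes report something else, mostly with a low value. They report only what shows in the picture. A call takes as long as a camera call. They do not tell look-alikes from the thing itself.
- trace(label, camera): "pixels" (384x512 bool, what is visible of it).
- landmark_of(label, camera): "xyz" ([x, y, z] in m, in world coordinates, good to about 4 mm: a listed point, or the origin of a listed thing).
The state is a dict: "time_s": time; "joint_positions": joint angles; "qd": joint speeds; "effort": joint torques, N m; "ee_pos": TCP position; "ee_rot": TCP orientation; "force": force on the tool from outside, world axes, zero at the start; "torque": the same for the moment, N m; "width": finger opening in m; "gripper_force": force on a finger pad.
Only numpy, scipy, OpenCV 4.12 (cv2) and the standard library are available. Lean on these libraries where they do the work, as an engineer would, in place of code of your own. Each camera call takes 0.05 s, during which the arm holds its last target. There are 200 camera calls.

## Task

Pack the three white storage boxes into one nest on the aluminium tray: first the largest on the tray, then the middle one fully home inside it, then the smallest fully home inside that, all with their mouths up, flat and let go. The middle box is standing on its end: turn it mouth-up under control, without letting it topple over by itself, and set the boxes down rather than dropping them from a height. Leave the bottle, the jar and the brush where they are.

Things in the scene. Friction and masses are not known exactly. Their poses are not given: they have to be found in the camera images.
- tray: fixed shallow aluminium tray, outside 190 x 130 x 14 mm (its x, y, z), walls and floor 5 mm thick; origin: centre of its underside, on the worktop; z up. The large box has room to lie anywhere flat on its floor with its long side along the tray's x
- large_box: largest of three open-topped plain white plastic boxes, outside 114 x 68 x 58 mm (length x, width y, height z), walls and floor 3 mm, about 120 g, stands mouth up; origin: centre of its underside; z points out of the mouth
- middle_box: middle white box, outside 102 x 57 x 58 mm (length x, width y, height z), walls and floor 3 mm, about 100 g; fits the large box with 2.5 mm spare on each long side, 3 mm at each end. Origin: centre of its underside; z out of the mouth. At first it stands on an end wall, 102 mm tall: its x points up, its z is level, roughly to the robot's right (-y) and a little back towards it. Nested home it stands 3 mm proud of the large box
- small_box: smallest white box, outside 90 x 46 x 58 mm (length x, width y, height z), walls and floor 3 mm, about 80 g, goes into the middle box with about 2.5 mm to spare on each long side and 3 mm at each end, stands mouth up; origin: centre of its underside. Nested fully home it stands 3 mm proud of the middle box
- detergent_bottle: bystander: white plastic bottle 74 mm across, 220 mm tall; origin: centre of its underside
- jar: bystander: glass jar with yellow cap, 60 mm across, 110 mm tall; origin: centre of its underside
- scrub_brush: bystander: wooden scrubbing brush 130 x 50 x 38 mm lying bristles down; origin: centre of its underside
Mind the look-alikes: they are no part of the job. Leave any purple look-alike of the large_box alone.

How it is judged:
By the outcome, as a careful person would: the job done as asked, in the order asked, and still so for the second after the job is handed in, with the robot touching nothing.
It also fails if it takes over 72 s, if anything falls off the work surface, if the arm or the gripper's body presses on something with over 40 N, if the wrist force passes 120 N, or if a joint passes its speed limit or range.

## Working session

There is one attempt and no reset: what is moved stays moved. The work goes in short steps, Python scripts to look and compute and a tool call to move; the robot and the scene stay as the last step left them, time stands still between calls to the robot, and variables do not carry over. Pictures are saved under pics/ and viewed, at most 12 in all, crops included, and the job is handed in when it is done.

Besides the shell and the picture viewer there is one more tool, called after "Request:" as name(argument=value, ...), one argument or row to a line, values as JSON. arm_command: Moves the arm, as the interface text tells. Its arguments: {"type":"object","properties":{"commands":{"type":"string"},"fingers":{"type":"number"}},"required":["commands"]}

```bash
mkdir -p pics; python3 - <<'E'
from cell import *
import cv2,numpy as np
for c in("side","top"):
    im=camera(c); cv2.imwrite(f"pics/{c}0.png",im)
    p=camera_params(c); print(c,p["fx"],p["fy"],p["cx"],p["cy"],np.round(p["cam_to_world"],4).tolist())
    for n in("tray","large_box","middle_box","small_box","detergent_bottle","jar","scrub_brush"):
        print(n,[(np.round(d["xyz"],3).tolist(),round(d["p"],2)) for d in landmark_of(n,c)])
s=read_state();print(s["time_s"],s["ee_pos"],s["ee_rot"],s["width"])
E
```

```text
side 371.33935391324513 371.33935391324513 255.7747243756164 186.8564779763847 [[-0.9845, -0.0965, 0.1461, 0.4196], [-0.1746, 0.6038, -0.7777, 0.6575], [-0.0132, -0.7912, -0.6114, 0.6489], [0.0, 0.0, 0.0, 1.0]]
tray [([0.467, 0.014, -0.001], 0.57)]
large_box [([0.68, 0.122, -0.001], 0.94), ([0.684, -0.053, -0.003], 0.84)]
middle_box [([0.503, -0.242, 0.05], 0.74)]
small_box [([0.455, 0.203, -0.004], 0.72), ([0.622, 0.332, 0.002], 0.64)]
detergent_bottle [([0.62, 0.329, 0.003], 0.62)]
jar [([0.631, -0.262, 0.001], 0.89), ([0.623, 0.328, 0.001], 0.64), ([0.52, -0.45, -0.004], 0.3)]
scrub_brush [([0.517, -0.45, -0.003], 0.6)]
top 414.98233724084633 414.98233724084633 249.0900830641724 192.85991055853083 [[0.0592, -0.9778, 0.2011, 0.3558], [-0.9982, -0.0592, 0.0059, -0.0868], [0.0061, -0.2011, -0.9796, 1.0755], [0.0, 0.0, 0.0, 1.0]]
tray []
large_box [([0.68, 0.114, 0.002], 0.97), ([0.684, -0.055, -0.001], 0.73)]
middle_box [([0.5, -0.237, 0.048], 0.69)]
small_box [([0.453, 0.204, 0.0], 0.59)]
detergent_bottle [([0.623, 0.327, 0.0], 0.76)]
jar [([0.636, -0.264, -0.0], 0.84)]
scrub_brush [([0.521, -0.451, 0.0], 0.72)]
0.8 [0.15387378 0.60576906 0.214659  ] [3.89756429e-01 3.11729189e+00 1.27190891e-04] 0.09529478184653199
```

View pics/side0.png

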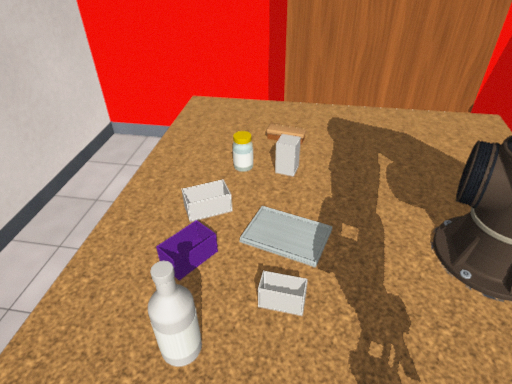

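View pics/top0.png

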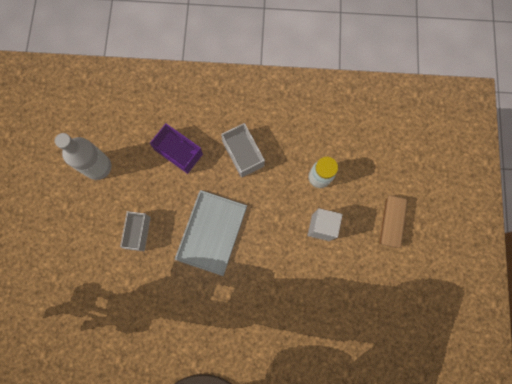

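White large-box candidates: purple at side (188,249) / top (176,148), and white at side (207,200) / top (243,150). The white one fits, since the large box is plain white and the purple one is the look-alike. I'll confirm this in a crop while fitting poses.

```bash
cat > h.py <<'E'
from cell import *
import cv2,numpy as np
from scipy.optimize import minimize
from scipy.spatial.transform import Rotation as R
def proj(c,X):
    p=camera_params(c);T=np.linalg.inv(p["cam_to_world"]);q=np.atleast_2d(X)@T[:3,:3].T+T[:3,3]
    return np.c_[p["fx"]*q[:,0]/q[:,2]+p["cx"],p["fy"]*q[:,1]/q[:,2]+p["cy"]]
S=4
def hullmask(uv):
    m=np.zeros((384*S,512*S),np.uint8)
    h=cv2.convexHull(((uv+.5)*S).astype(np.float32))
    cv2.fillConvexPoly(m,np.round(h*16).astype(np.int32),1,shift=4);return m>0
def mask(label,c,near):
    u=proj(c,near)[0];best=None
    for d in trace(label,c):
        ys,xs=np.nonzero(d["pixels"])
        if len(xs) and np.hypot(xs.mean()-u[0],ys.mean()-u[1])<25: best=d["pixels"];break
    return best
def corners(size):
    a=np.array([[x,y,z] for x in(-.5,.5) for y in(-.5,.5) for z in(0,1)]);return a*size
def fit(label,size,x0,cams=("side","top"),base=np.eye(3),zoff=0,near=None):
    near=np.array([x0[0],x0[1],.03]) if near is None else near
    ms={c:mask(label,c,near) for c in cams}
    ms={c:cv2.resize(m.astype(np.uint8),None,fx=S,fy=S,interpolation=cv2.INTER_LINEAR)>0 for c,m in ms.items() if m is not None}
    for c in ms:  # fill to the hull: the mouth must not count as a hole
        k=max(cv2.findContours(ms[c].astype(np.uint8),0,2)[0],key=cv2.contourArea)
        ms[c]=hullmask((k[:,0,:]/S-.5).astype(float))
    C=corners(size)
    def f(v):
        X=C@(R.from_euler("z",v[2]).as_matrix()@base).T+[v[0],v[1],zoff]
        return sum((hullmask(proj(c,X))^m).sum()/m.sum() for c,m in ms.items())
    best=None
    for y in np.arange(0,np.pi,np.pi/8) if len(x0)<3 else [x0[2]]:
        r=minimize(f,[x0[0],x0[1],y],method="Nelder-Mead",options=dict(initial_simplex=np.array([x0[0],x0[1],y])+np.array([[0,0,0],[.008,0,0],[0,.008,0],[0,0,.2]]),maxiter=80))
        if best is None or r.fun<best.fun: best=r
    print(label,list(ms),np.round(best.x,4),"err",round(best.fun,3),flush=True);return best.x
E
python3 - <<'E'
from h import *
camera("side");t=camera("top")
fit("tray",[.19,.13,.014],[.467,.014])
fit("large_box",[.114,.068,.058],[.684,-.054])
fit("small_box",[.09,.046,.058],[.454,.203])
# middle: x up; z level roughly -y ; local axes in world: x->z, z->-y, y->z×x = (-y)×(z) = -x
B=np.array([[0,-1,0],[0,0,-1],[1,0,0]],float)
fit("middle_box",[.102,.057,.058],[.50,-.21,0.],base=B,zoff=.051,near=np.array([.5,-.24,.05]))
fit("middle_box",[.102,.057,.058],[.50,-.21,-.4],base=B,zoff=.051,near=np.array([.5,-.24,.05]))
s=camera("side")
a=cv2.resize(s[150:290,140:320],(720,560),interpolation=cv2.INTER_CUBIC);cv2.imwrite("pics/crop1.png",a)
E
```

```text
tray ['side', 'top'] [0.4683 0.0111 2.8809] err 0.062
large_box ['side', 'top'] [ 0.6863 -0.057   0.5321] err 0.081
small_box ['side', 'top'] [ 0.4564  0.1986 -0.0824] err 0.093
middle_box ['side', 'top'] [ 0.5041 -0.2433 -0.197 ] err 0.109
middle_box ['side', 'top'] [ 0.504  -0.2435 -0.1867] err 0.109
```

View pics/crop1.png

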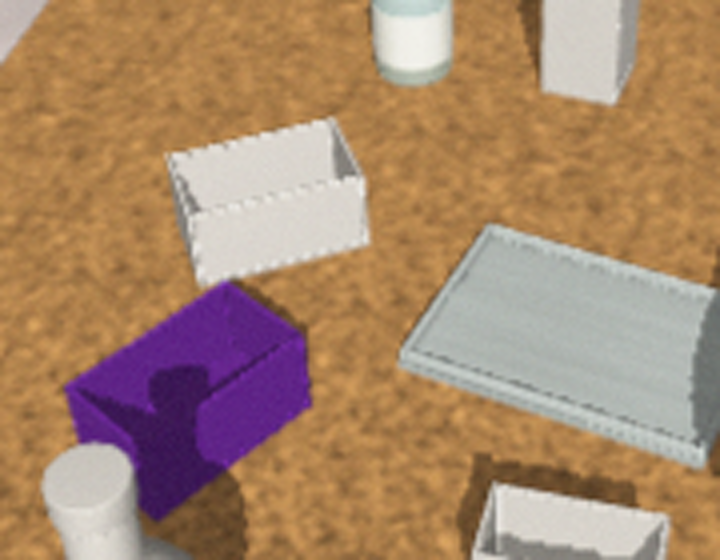

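The white box at crop (270,200) is the large box. The purple one at crop (190,400) is the look-alike, so I'll leave it alone. Next I move to the large box.

Request:
arm_command(
  commands="26 -33 0 0 0 -1.18; 26 -33 0 0 0 -1.18; 26 -33 0 0 0 -1.18; 26 -33 0 0 0 -1.18; 26 -33 0 0 0 -1.18; 26 -33 0 0 0 -1.18; 26 -33 0 0 0 -1.18; 26 -33 0 0 0 -1.18; 26 -33 0 0 0 -1.18; 26 -33 0 0 0 -1.18",
  fingers=1,
)

```text
time_s: 2.28
ee_pos: [0.4127, 0.2767, 0.2149]
ee_rot: [2.066, 2.366, 0.001]
force: [0.6, 0.7, -0.5]
width: 0.0954
gripper_force: 0.0
```

Request:
arm_command(
  commands="27.3 -33.3 -7 0 0 -1.18; 27.3 -33.3 -7 0 0 -1.18; 27.3 -33.3 -7 0 0 -1.18; 27.3 -33.3 -7 0 0 -1.18; 27.3 -33.3 -7 0 0 -1.18; 27.3 -33.3 -7 0 0 -1.18; 27.3 -33.3 -7 0 0 -1.18; 27.3 -33.3 -7 0 0 -1.18; 27.3 -33.3 -7 0 0 -1.18; 27.3 -33.3 -7 0 0 -1.18",
)

```text
time_s: 3.12
ee_pos: [0.6735, -0.0415, 0.1475]
ee_rot: [3.034, 0.816, 0.0]
force: [1.3, 0.6, 0.4]
width: 0.095
gripper_force: 0.0
```

Request:
arm_command(
  commands="0 0 -4 0 0 0; 0 0 -6 0 0 0; 0 0 -6 0 0 0",
)

```text
time_s: 3.37
ee_pos: [0.6704, -0.04, 0.0829]
ee_rot: [-3.028, -0.824, 0.011]
force: [-0.7, 0.3, -0.4]
width: 0.0952
gripper_force: 0.0
```

Request:
arm_command(
  commands="1.6 -1.7 0 0 0 0; 1.6 -1.7 0 0 0 0; 1.6 -1.7 -3 0 0 0; 1.6 -1.7 -5.3 0 0 0; 1.6 -1.7 -5.3 0 0 0; 1.6 -1.7 -5.3 0 0 0",
)

```text
time_s: 3.87
ee_pos: [0.6884, -0.0561, 0.0355]
ee_rot: [-3.03, -0.828, 0.001]
force: [0.4, 0.3, 1.1]
width: 0.0951
gripper_force: 0.0
```

```bash
python3 - <<'E'
from cell import *
import cv2,numpy as np
t=camera("top");s=camera("side")
a=cv2.resize(t[90:230,160:340],(500,389));b=cv2.resize(s[110:260,140:300],(299,280))
o=np.zeros((389,800,3),np.uint8);o[:,:500]=a;o[:280,500:799]=b;cv2.imwrite("pics/g1.png",o)
E
```

```text
(no output)
```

View pics/g1.png

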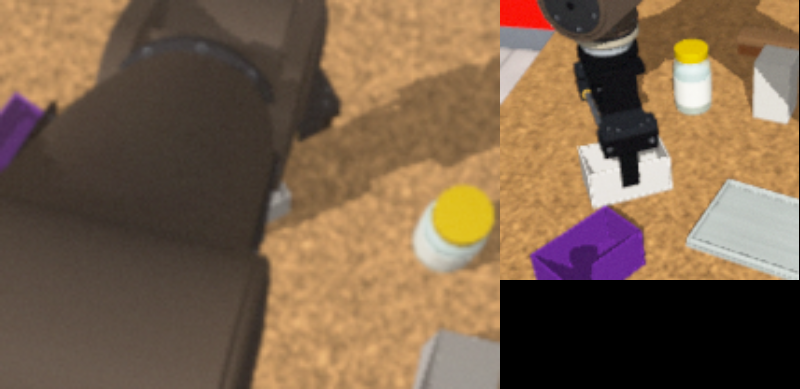

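The fingers straddle the white box at picture (628,165), so I close and lift.

Request:
arm_command(
  commands="0 0 0 0 0 0; 0 0 0 0 0 0; 0 0 0 0 0 0; 0 0 0 0 0 0; 0 0 0 0 0 0; 0 0 0 0 0 0; 0 0 1 0 0 0; 0 0 3 0 0 0; 0 0 5 0 0 0; 0 0 6 0 0 0",
  fingers=0.3,
)

```text
time_s: 4.8
ee_pos: [0.6892, -0.0567, 0.0975]
ee_rot: [3.03, 0.827, 0.004]
force: [-0.1, 0.2, -1.5]
width: 0.068
gripper_force: 30.0
```

Request:
arm_command(
  commands="-4 1.2 1 0 0 -0.12; -8 2.4 1 0 0 -0.24; -12 3.6 1 0 0 -0.36; -16 4.8 1 0 0 -0.48; -20 6 1 0 0 -0.6; -22.1 6.8 1 0 0 -0.7; -22.1 6.8 1 0 0 -0.79; -22.1 6.8 1 0 0 -0.79; -22.1 6.8 0 0 0 -0.79; -22.1 6.8 -1 0 0 -0.79",
)

```text
time_s: 5.63
ee_pos: [0.4687, 0.0112, 0.0851]
ee_rot: [3.116, -0.398, 0.004]
force: [-0.6, -0.2, -1.7]
width: 0.068
gripper_force: 30.0
```

Request:
arm_command(
  commands="0 0 -1.5 0 0 0; 0 0 -3 0 0 0; 0 0 -3.7 0 0 0; 0 0 -4 0 0 0; 0 0 -4.2 0 0 0; 0 0 -4.3 0 0 0; 0 0 -4.3 0 0 0",
)

```text
time_s: 6.22
ee_pos: [0.4678, 0.0114, 0.0421]
ee_rot: [3.116, -0.402, 0.001]
force: [-0.8, -0.1, -1.5]
width: 0.0675
gripper_force: 30.0
```

Request:
arm_command(
  commands="0 0 -0.1 0 0 0; 0 0 -0.2 0 0 0; 0 0 -0.3 0 0 0; 0 0 -0.3 0 0 0; 0 0 -0.3 0 0 0",
)

```text
time_s: 6.63
ee_pos: [0.4678, 0.0114, 0.0401]
ee_rot: [3.116, -0.402, 0.002]
force: [-3.3, -0.4, 18.3]
width: 0.0681
gripper_force: 30.0
```

Request:
arm_command(
  commands="0 0 0.15 0 0 0; 0 0 0.15 0 0 0; 0 0 0.15 0 0 0; 0 0 0.15 0 0 0; 0 0 3 0 0 0; 0 0 7 0 0 0; 0 0 10 0 0 0.12; 0 -3 14 0 0 0.24; 0 -6 16 0 0 0.36; 0 -9 16 0 0 0.48",
  fingers=1,
)

```text
time_s: 7.47
ee_pos: [0.4689, -0.078, 0.2029]
ee_rot: [3.119, 0.352, 0.01]
force: [1.0, 0.4, 0.1]
width: 0.0949
gripper_force: 0.0
```

```bash
python3 - <<'E'
from h import *
print(read_state()["ee_pos"],read_state()["ee_rot"])
camera("side");camera("top")
fit("large_box",[.114,.068,.058],[.468,.011,-.26],zoff=.005)
fit("tray",[.19,.13,.014],[.468,.011,-.26])
E
```

```text
[ 0.46887478 -0.07804438  0.20292212] [3.1189895  0.35177756 0.00971912]
large_box ['side'] [ 0.4683  0.0112 -0.2802] err 0.068
tray ['side'] [ 0.469   0.0128 -0.259 ] err 0.031
```

Request:
arm_command(
  commands="1 -3.3 1 0 0 0.12; 1 -6.6 2 0 0 0.24; 1 -10 2 0 0 0.36; 1 -13.3 2 0 0 0.48; 1 -16.6 2 0 0 0.6; 1 -20 2 0 0 0.72; 1 -23.3 2 0 0 0.84; 1 -27 2 0 0 0.96; 1 -30 2 0 0 1.08; 1 -30 2 0 0 1.155",
)

```text
time_s: 8.6
ee_pos: [0.4778, -0.3805, 0.2173]
ee_rot: [-2.427, -1.994, 0.001]
force: [0.6, 0.0, -0.3]
width: 0.0952
gripper_force: 0.0
```

Request:
arm_command(
  commands="0 0 0 0.118 -0.023 0; 0 0 0 0.236 -0.045 0; 0 0 0 0.353 -0.068 0; 0 0 0 0.471 -0.091 0; 0 0 0 0.589 -0.113 0; 0 0 0 0.7 -0.135 0; 0 0 0 0.771 -0.148 0; 0 0 0 0.771 -0.148 0; 0 0 0 0.771 -0.148 0",
)

```text
time_s: 9.35
ee_pos: [0.4778, -0.3765, 0.2172]
ee_rot: [-1.952, -1.596, -0.799]
force: [-0.3, 0.2, -1.5]
width: 0.0949
gripper_force: 0.0
```

```bash
python3 - <<'E'
from h import *
s=read_state();print(s["ee_pos"],s["joint_positions"]);M=R.from_rotvec(s["ee_rot"]).as_matrix();print(M.round(3))
c=camera("side");camera("top")
B=np.array([[0,-1,0],[0,0,-1],[1,0,0]],float)
v=fit("middle_box",[.102,.057,.058],[.504,-.2435,-.19],base=B,zoff=.051,near=np.array([.5,-.24,.05]))
cv2.imwrite("pics/m1.png",cv2.resize(c[40:240,190:430],(720,600)))
E
```

```text
[ 0.47781725 -0.37654946  0.2171957 ] [-0.99908862  0.69616297  1.3820403   0.51084185  1.67520559 -0.90828889]
[[ 0.145  0.981  0.132]
 [ 0.693 -0.195  0.694]
 [ 0.707 -0.009 -0.708]]
middle_box ['top'] [ 0.5047 -0.2413 -0.2175] err 0.454
```

View pics/m1.png

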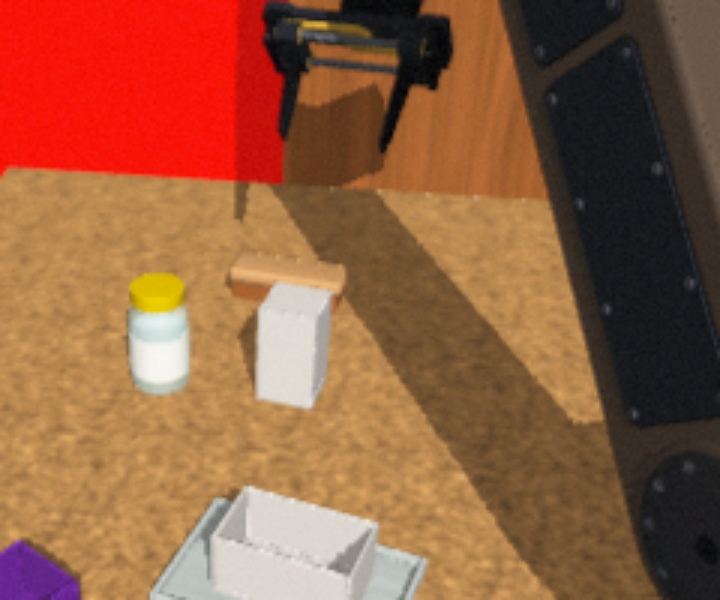

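The middle box stands at (293,345), with its closed floor facing the camera and its mouth away. The gripper is tilted behind it, so I move in.

Request:
arm_command(
  commands="0.5 2.2 -3 0 0 0; 1 4.5 -6.5 0 0 0; 1 4.5 -9.7 0 0 0; 1.3 6.5 -11.7 0 0 0; 1.7 8.5 -13.7 0 0 0; 2 10 -15.3 0 0 0; 2.2 11.2 -16.5 0 0 0; 2.3 11.5 -16.8 0 0 0; 2.3 11.5 -16.8 0 0 0; 2.3 11.5 -16.8 0 0 0",
)

```text
time_s: 10.38
ee_pos: [0.501, -0.2625, 0.0516]
ee_rot: [-1.952, -1.6, -0.802]
force: [0.1, -0.8, 0.8]
width: 0.0952
gripper_force: 0.0
```

```bash
python3 - <<'E'
from h import *
c=camera("side");t=camera("top");
o=np.zeros((480,800,3),np.uint8);o[:,:400]=cv2.resize(c[90:210,230:330],(400,480));o[:,400:]=cv2.resize(t[160:280,270:370],(400,480))
cv2.imwrite("pics/m2.png",o)
E
```

```text
(no output)
```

View pics/m2.png

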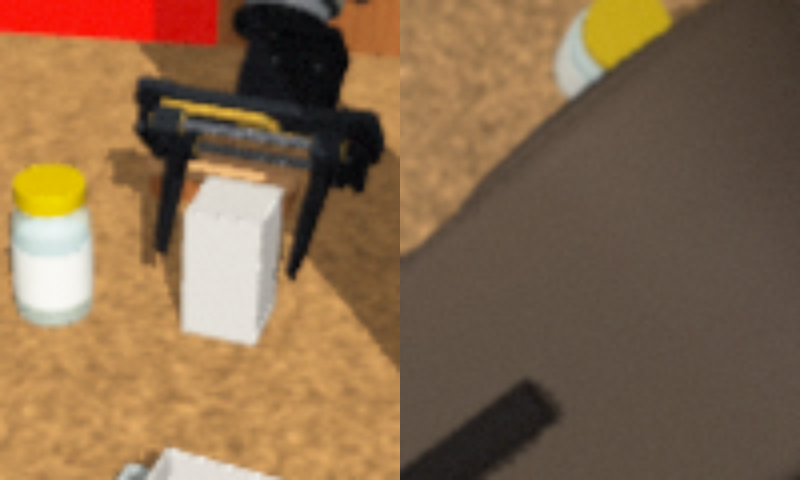

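The fingers straddle the box, at (165,240) and (295,275), so I close and then lift and shift clear of the jar.

Request:
arm_command(
  commands="0 0 0 0 0 0; 0 0 0 0 0 0; 0 0 0 0 0 0; 0 0 0 0 0 0; 0 0 0 0 0 0; 0 0 0 0 0 0; 0 0 0 0 0 0; 0 0 1 0 0 0; 0 0 2 0 0 0; 0 0 4 0 0 0",
  fingers=0.2,
)

```text
time_s: 11.32
ee_pos: [0.5002, -0.2616, 0.0906]
ee_rot: [-1.951, -1.596, -0.801]
force: [-0.6, 0.2, -0.7]
width: 0.057
gripper_force: 29.9
```

Request:
arm_command(
  commands="-1 0 2 0 0 0; -2 0.5 4 0 0 0; -3 1 6 0 0 0; -4 1.5 7 0 0 0; -4 1.5 7 0 0 0",
)

```text
time_s: 11.73
ee_pos: [0.4598, -0.2468, 0.1636]
ee_rot: [-1.953, -1.6, -0.802]
force: [0.4, -0.1, -1.2]
width: 0.0567
gripper_force: 29.9
```

Request:
arm_command(
  commands="0 0 0 -0.11 0.022 0; 0 0 0 -0.22 0.044 0; 0 0 0 -0.33 0.066 0; 0 0 0 -0.44 0.087 0; 0 0 0 -0.55 0.109 0; 0 0 0 -0.66 0.131 0; 0 0 0 -0.77 0.153 0; 0 0 0 -0.88 0.175 0; 0 0 0 -0.99 0.197 0; 0 0 0 -1.1 0.218 0",
)

```text
time_s: 12.57
ee_pos: [0.4617, -0.2469, 0.1615]
ee_rot: [2.246, 1.834, -0.386]
force: [-0.3, -0.7, -0.9]
width: 0.0568
gripper_force: 29.9
```

Request:
arm_command(
  commands="0 0 0 -0.11 0.022 0; 0 0 0 -0.22 0.044 0; 0 0 0 -0.33 0.066 0; 0 0 0 -0.441 0.088 0; 0 0 0 -0.441 0.088 0; 0 0 0 -0.441 0.088 0",
)

```text
time_s: 13.07
ee_pos: [0.4611, -0.2459, 0.1596]
ee_rot: [1.957, 1.601, -0.81]
force: [0.2, 0.2, -0.9]
width: 0.0571
gripper_force: 29.9
```

```bash
python3 - <<'E'
from h import *
s=read_state();print(s["ee_pos"],s["joint_positions"],s["torque"]);M=R.from_rotvec(s["ee_rot"]).as_matrix();print(M.round(3))
c=camera("side");cv2.imwrite("pics/m3.png",cv2.resize(c[60:260,190:430],(720,600)))
E
```

```text
[ 0.4610747  -0.24589347  0.15958179] [-0.24707417  0.51328157  1.98914698 -1.05682878  0.94272564  0.73953306] [ 0.48767301 -0.030361   -0.03137567]
[[ 0.139  0.98  -0.142]
 [ 0.695 -0.199 -0.691]
 [-0.705 -0.002 -0.709]]
```

View pics/m3.png

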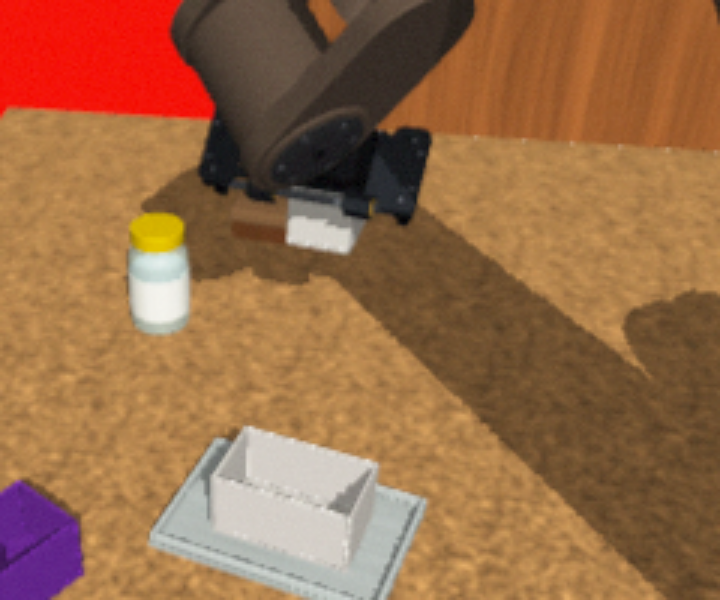

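The box is mouth-up in the grip, at (320,220). Joint 4 is close to its limit, so I yaw the tool inward before lowering.

Request:
arm_command(
  commands="0 0.5 0 0 0 -0.1; 0 1 0 0 0 -0.2; 0 1 0 0 0 -0.3; 0 1 -1 0 0 -0.4; 0 1 -3 0 0 -0.45; 0 1 -5 0 0 -0.45; 0 1 -7 0 0 -0.45; 0 1 -7.5 0 0 -0.45; 0 1 -7.5 0 0 -0.45",
)

```text
time_s: 13.87
ee_pos: [0.4602, -0.2376, 0.0851]
ee_rot: [2.356, 1.164, -0.976]
force: [-0.1, 0.5, -0.4]
width: 0.057
gripper_force: 29.9
```

```bash
python3 - <<'E'
from h import *
s=read_state();print(s["ee_pos"],s["joint_positions"]);M=R.from_rotvec(s["ee_rot"]).as_matrix();print(M.round(3))
E
```

```text
[ 0.46021552 -0.23755657  0.0851458 ] [-0.26002248  0.71163599  1.82952107 -0.80642826  1.12605323  0.95221018]
[[ 0.429  0.794 -0.431]
 [ 0.563 -0.608 -0.56 ]
 [-0.706 -0.002 -0.708]]
```

Request:
arm_command(
  commands="0 0 -2 0 0 0; 0 0 -4 0 0 0; 0 0 -5.4 0 0 0; 0 0 -5.8 0 0 0; 0 0 -6 0 0 0; 0 0 -6.1 0 0 0; 0 0 -6.2 0 0 0; 0 0 -6.2 0 0 0",
)

```text
time_s: 14.53
ee_pos: [0.4608, -0.2371, 0.0243]
ee_rot: [2.353, 1.163, -0.974]
force: [0.3, -0.4, -1.4]
width: 0.0574
gripper_force: 29.9
```

Request:
arm_command(
  commands="0 0 -0.1 0 0 0; 0 0 -0.2 0 0 0; 0 0 -0.3 0 0 0; 0 0 -0.4 0 0 0; 0 0 -0.4 0 0 0; 0 0 -0.4 0 0 0",
)

```text
time_s: 15.03
ee_pos: [0.4606, -0.237, 0.021]
ee_rot: [2.351, 1.163, -0.976]
force: [-1.5, 4.5, 12.7]
width: 0.0571
gripper_force: 30.0
```

Request:
arm_command(
  commands="0 0 0.1 0 0 0; 0 0 0.1 0 0 0; 0 0 0.1 0 0 0; 0 0 0.1 0 0 0; 0.9 1.1 1.5 0 0 0; 2.2 2.8 3.6 0 0 0; 3.4 4.5 5.7 0 0 0; 5.2 6.7 8.5 0 0 0; 5.2 6.7 12 0 0 0; 5.2 8 16 0 0 0",
  fingers=1,
)

```text
time_s: 15.87
ee_pos: [0.5127, -0.1571, 0.1797]
ee_rot: [2.353, 1.165, -0.978]
force: [0.0, -0.2, -0.0]
width: 0.0952
gripper_force: 0.0
```

```bash
python3 - <<'E'
from h import *
s=read_state();print(s["ee_pos"]);M=R.from_rotvec(s["ee_rot"]).as_matrix();print(M.round(3))
c=camera("side");t=camera("top")
az=np.arctan2(.56,.431)
for n in ["middle_box"]:
  for cc in("side","top"): print([(d["xyz"],d["p"]) for d in landmark_of(n,cc)])
fit("middle_box",[.102,.057,.058],[.462,-.236,az])
o=np.zeros((480,800,3),np.uint8);o[:,:400]=cv2.resize(c[90:210,230:330],(400,480));o[:,400:]=cv2.resize(t[160:280,270:370],(400,480))
cv2.imwrite("pics/m4.png",o)
E
```

```text
[ 0.51265282 -0.15706779  0.17969031]
[[ 0.427  0.795 -0.431]
 [ 0.562 -0.607 -0.562]
 [-0.708 -0.002 -0.706]]
[([0.4615, -0.2389, -0.0016], 0.86)]
[([0.4612, -0.2326, 0.0018], 0.95)]
middle_box ['side', 'top'] [ 0.462  -0.2389  0.8974] err 0.084
```

View pics/m4.png

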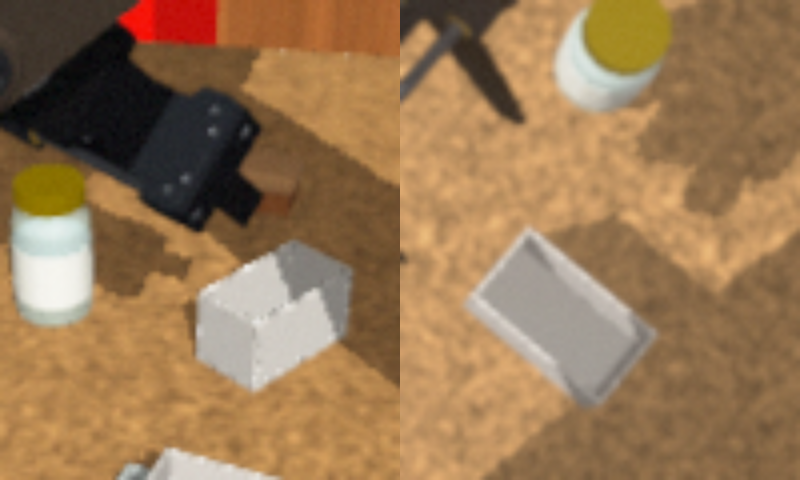

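The middle box is mouth-up and flat, side crop (270,315). Next I level the tool over it and try an inside grip by spreading the fingers against its long walls, which keeps the nesting gaps free.

Request:
arm_command(
  commands="-1 -1.5 0 0.089 -0.068 0; -2 -3 0 0.178 -0.136 0; -3 -4.5 0 0.267 -0.204 0; -4 -6 0 0.356 -0.272 0; -5.2 -8 0 0.445 -0.34 0; -5.2 -8 -1 0.535 -0.409 0; -5.2 -8 -3 0.624 -0.477 0; -5.2 -8 -5 0.624 -0.477 0; -5.2 -8 -7 0.624 -0.477 0; -5.2 -8 -7 0.624 -0.477 0",
  fingers=0.12,
)

```text
time_s: 17.0
ee_pos: [0.4582, -0.2369, 0.1053]
ee_rot: [-2.813, -1.387, 0.006]
force: [-0.8, 1.4, -0.9]
width: 0.0336
gripper_force: 0.0
```

```bash
python3 - <<'E'
from h import *
s=read_state();print(s["ee_pos"],s["width"],s["joint_positions"]);M=R.from_rotvec(s["ee_rot"]).as_matrix();print(M.round(3))
camera("side");camera("top")
fit("large_box",[.114,.068,.058],[.468,.011,-.26],zoff=.005)
E
```

```text
[ 0.45822824 -0.23692967  0.1052944 ] 0.03357755838449691 [-6.04902831e-01  4.88505822e-01  1.93434419e+00 -1.11956509e-03
  7.25777719e-01  5.06654040e-02]
[[ 0.609  0.793 -0.006]
 [ 0.793 -0.609  0.003]
 [-0.001 -0.007 -1.   ]]
large_box ['side', 'top'] [ 0.4661  0.0097 -0.2514] err 0.131
```

Request:
arm_command(
  commands="0.2 0 0 0 0 0; 0.2 0 0 0 0 0; 0.2 0 0 0 0 0; 0.2 0 0 0 0 0; 0.2 0 -2 0 0 0; 0.2 0 -4.5 0 0 0; 0.2 0 -6.5 0 0 0; 0.2 0 -8 0 0 0; 0.2 0 -8.7 0 0 0; 0.2 0 -8.7 0 0 0",
)

```text
time_s: 18.03
ee_pos: [0.4621, -0.2368, 0.0212]
ee_rot: [-2.815, -1.392, 0.002]
force: [-0.4, -0.4, -0.7]
width: 0.0113
gripper_force: 0.0
```

Request:
arm_command(
  commands="0 0 0 0 0 0; 0 0 0 0 0 0; 0 0 0 0 0 0; 0 0 0 0 0 0",
  fingers=0.6,
)

```text
time_s: 18.37
ee_pos: [0.4628, -0.2372, 0.0231]
ee_rot: [2.815, 1.392, 0.0]
force: [-1.0, 1.2, 3.6]
width: 0.0323
gripper_force: 30.2
```

Request:
arm_command(
  commands="0 0 0 0 0 0; 0 0 1 0 0 0; 0 0 3 0 0 0; 0 0 5 0 0 0; 0 0 7 0 0 0; 0 0 9 0 0 0; 0 0 10 0 0 0; 0 0 10 0 0 0",
  fingers=0.6,
)

```text
time_s: 19.03
ee_pos: [0.4632, -0.2375, 0.1246]
ee_rot: [2.813, 1.391, 0.002]
force: [-0.5, 0.4, -1.4]
width: 0.0326
gripper_force: 29.8
```

```bash
python3 - <<'E'
from h import *
s=read_state();print(s["ee_pos"],s["width"]);M=R.from_rotvec(s["ee_rot"]).as_matrix();print(M.round(3))
c=camera("side");print([(d["xyz"],d["p"]) for d in landmark_of("middle_box","side")])
cv2.imwrite("pics/m5.png",cv2.resize(c[60:260,190:430],(720,600)))
E
```

```text
[ 0.46324057 -0.23754777  0.1246092 ] 0.032646968166821506
[[ 0.607  0.795  0.003]
 [ 0.795 -0.607 -0.003]
 [-0.     0.004 -1.   ]]
[([0.4657, -0.2369, 0.0998], 0.59)]
```

View pics/m5.png

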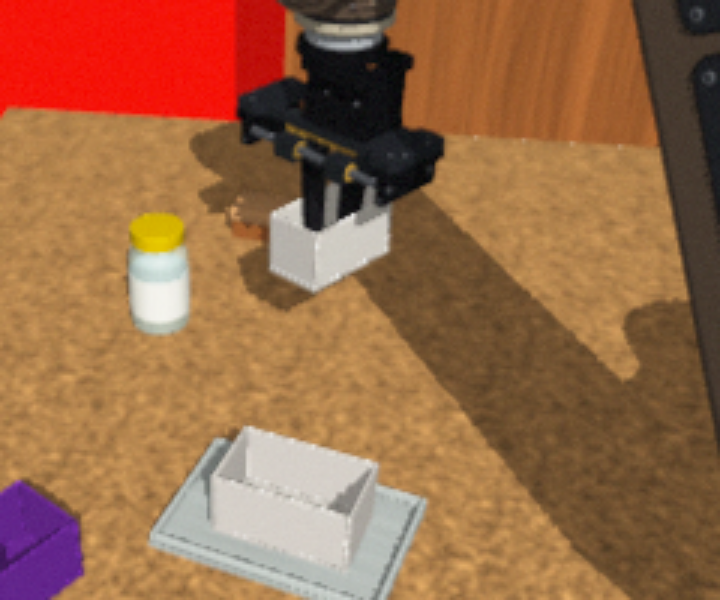

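Request:
arm_command(
  commands="0 2 1 0 0 -0.117; 0 5 1 0 0 -0.235; 0 8 1 0 0 -0.352; 0 11 1 0 0 -0.47; 0 14 1 0 0 -0.587; 0.5 17 1 0 0 -0.705; 0.5 20 1 0 0 -0.822; 0.5 23 1 0 0 -0.94; 0.5 24.9 1 0 0 -1.057; 0.5 24.9 1 0 0 -1.175",
)

```text
time_s: 19.97
ee_pos: [0.4666, 0.0148, 0.1311]
ee_rot: [-3.115, 0.407, 0.005]
force: [0.1, -1.0, -0.8]
width: 0.0328
gripper_force: 29.8
```

Request:
arm_command(
  commands="0 0 0 0 0 0; 0 0 -1 0 0 0; 0 0 -2 0 0 0; 0 0 -2.8 0 0 0; 0 0 -2.8 0 0 0",
)

```text
time_s: 20.38
ee_pos: [0.4667, 0.0115, 0.1025]
ee_rot: [3.116, -0.399, -0.006]
force: [-0.6, 0.8, -0.8]
width: 0.0326
gripper_force: 29.8
```

```bash
python3 - <<'E'
from h import *
s=read_state();print(s["ee_pos"],s["width"]);M=R.from_rotvec(s["ee_rot"]).as_matrix();print(M.round(3), np.arctan2(M[1,0],M[0,0]))
E
```

```text
[0.46668057 0.01151126 0.10249688] 0.0325883790879352
[[ 0.968 -0.252 -0.004]
 [-0.252 -0.968  0.   ]
 [-0.004  0.001 -1.   ]] -0.2546774768614455
```

Request:
arm_command(
  commands="0.1 0 -0.8 0 0 0; 0.1 0 -1.4 0 0 0; 0.1 0 -1.7 0 0 0; 0.1 0 -2 0 0 0; 0.1 0 -2.2 0 0 0; 0.1 0 -2.4 0 0 0; 0.1 0 -2.4 0 0 0",
)

```text
time_s: 20.97
ee_pos: [0.4685, 0.0119, 0.0801]
ee_rot: [3.116, -0.402, -0.001]
force: [-1.2, 0.3, -1.0]
width: 0.0325
gripper_force: 29.8
```

Request:
arm_command(
  commands="0 0 -0.6 0 0 0; 0 0 -1.2 0 0 0; 0 0 -1.8 0 0 0; 0 0 -2.4 0 0 0; 0 0 -3 0 0 0; 0 0 -3.5 0 0 0; 0 0 -4 0 0 0; 0 0 -4.3 0 0 0; 0 0 -4.5 0 0 0; 0 0 -4.5 0 0 0",
)

```text
time_s: 21.8
ee_pos: [0.4684, 0.0119, 0.0349]
ee_rot: [3.116, -0.402, -0.002]
force: [-0.1, 0.4, -0.9]
width: 0.0325
gripper_force: 29.8
```

Request:
arm_command(
  commands="0 0 -0.15 0 0 0; 0 0 -0.3 0 0 0; 0 0 -0.4 0 0 0; 0 0 -0.5 0 0 0; 0 0 -0.5 0 0 0; 0 0 -0.5 0 0 0",
)

```text
time_s: 22.3
ee_pos: [0.4687, 0.012, 0.031]
ee_rot: [3.116, -0.402, 0.001]
force: [-2.6, 0.4, 11.5]
width: 0.0327
gripper_force: 30.4
```

Request:
arm_command(
  commands="0 0 0.1 0 0 0; 0 0 0.1 0 0 0; 0 0 0.1 0 0 0; 0 0 0.1 0 0 0; 0 0 0.1 0 0 0; 0 0 2 0 0 0; 0 0 5 0 0 0; 0 0 8 0 0 0; 0 0 10 0 0 0; 0 -2 12 0 0 0",
  fingers=0.1,
)

```text
time_s: 23.13
ee_pos: [0.4684, -0.0067, 0.1518]
ee_rot: [-3.116, 0.399, -0.0]
force: [0.7, -0.5, -0.4]
width: 0.01
gripper_force: 0.0
```

```bash
python3 - <<'E'
from h import *
s=read_state();print(s["ee_pos"],s["width"],s["joint_positions"])
c=camera("side");t=camera("top")
fit("small_box",[.09,.046,.058],[.455,.201,-.08])
for cc in("side","top"): print([(np.round(d["xyz"],4),d["p"]) for d in landmark_of("small_box",cc)])
fit("middle_box",[.102,.057,.003],[.4678,.0114,-.257],zoff=.063,cams=("side",))
o=np.zeros((480,800,3),np.uint8);o[:,:480]=cv2.resize(c[190:310,230:350],(480,480));o[:,480:]=cv2.resize(t[190:270,105:158],(320,480))
cv2.imwrite("pics/s1.png",o)
E
```

```text
[ 0.46844793 -0.00672325  0.15182389] 0.010016724143846053 [-1.55501205e-01  3.57883415e-01  2.00422742e+00  4.64318691e-05
  7.79316548e-01  1.66992508e+00]
small_box ['side', 'top'] [ 0.4569  0.2004 -0.0757] err 0.849
[(array([ 0.4541,  0.2018, -0.0018]), 0.92)]
[(array([0.4561, 0.2018, 0.0011]), 0.79)]
middle_box ['side'] [ 0.4678  0.0129 -0.2841] err 0.127
```

View pics/s1.png

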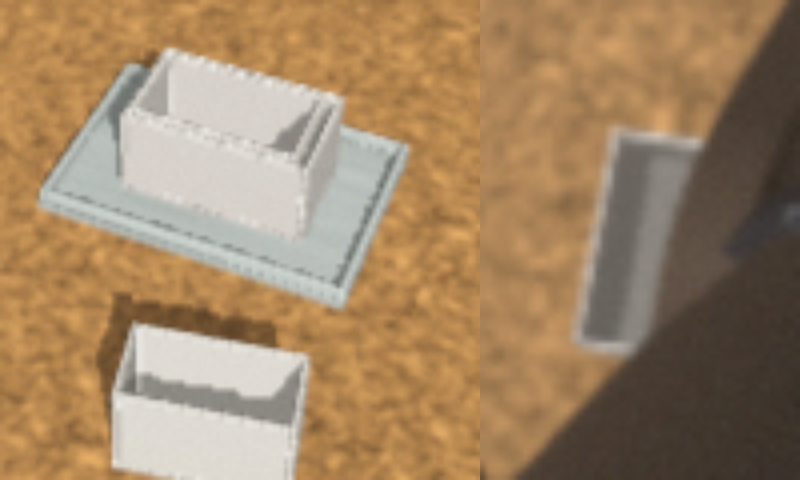

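The middle box is nested, its walls seen inside the large one at (220,110). Next is the small box at (210,420).

Request:
arm_command(
  commands="-0.3 3.5 0 0 0 0.05; -0.6 7 0 0 0 0.1; -1 11 0 0 0 0.15; -1.2 15 0 0 0 0.175; -1.2 19 0 0 0 0.175; -1.2 20.7 -2 0 0 0.175; -1.2 20.7 -5 0 0 0.175; -1.2 20.7 -6.5 0 0 0.175; -1.2 20.7 -6.5 0 0 0.175",
)

```text
time_s: 24.23
ee_pos: [0.4544, 0.1992, 0.0818]
ee_rot: [3.137, -0.126, -0.011]
force: [0.2, -0.7, 0.4]
width: 0.0091
gripper_force: 0.0
```

Request:
arm_command(
  commands="0.1 0.1 -0.8 0 0 0; 0.1 0.1 -2 0 0 0; 0.1 0.1 -3.5 0 0 0; 0.1 0.1 -5 0 0 0; 0.1 0.1 -5.9 0 0 0; 0.1 0.1 -5.9 0 0 0",
)

```text
time_s: 24.73
ee_pos: [0.4572, 0.1997, 0.0253]
ee_rot: [3.138, -0.129, -0.004]
force: [0.9, -0.9, 0.3]
width: 0.0095
gripper_force: 0.0
```

Request:
arm_command(
  commands="0 0 0 0 0 0; 0 0 0 0 0 0; 0 0 0 0 0 0; 0 0 0 0 0 0; 0 0 1 0 0 0; 0 0 2 0 0 0; 0 0 4 0 0 0; 0 0 7 0 0 0; 0 0 10 0 0 0; 0 0 10 0 0 0",
  fingers=0.6,
)

```text
time_s: 25.57
ee_pos: [0.4594, 0.2005, 0.132]
ee_rot: [-3.137, 0.128, -0.011]
force: [1.1, -0.6, -0.8]
width: 0.0227
gripper_force: 29.8
```

```bash
python3 - <<'E'
from h import *
s=read_state();print(s["ee_pos"],s["width"]);M=R.from_rotvec(s["ee_rot"]).as_matrix();print(M.round(3), np.arctan2(M[1,0],M[0,0]))
c=camera("side");t=camera("top")
for cc in("side","top"): print([(np.round(d["xyz"],4),d["p"]) for d in landmark_of("small_box",cc)])
z=s["ee_pos"][2]-.0225
fit("small_box",[.09,.046,.058],[s["ee_pos"][0],s["ee_pos"][1],-.08],zoff=z,cams=("side",),near=s["ee_pos"])
cv2.imwrite("pics/s2.png",cv2.resize(c[120:320,190:430],(720,600)))
E
```

```text
[0.45942415 0.20053462 0.13202614] 0.02267419991096466
[[ 0.997 -0.081  0.007]
 [-0.081 -0.997  0.002]
 [ 0.007 -0.003 -1.   ]] -0.08142081154853256
[(array([0.4548, 0.2034, 0.1044]), 0.67), (array([ 6.342e-01, -2.664e-01, -3.000e-04]), 0.46)]
[(array([0.4551, 0.2014, 0.1059]), 0.78), (array([ 0.6275,  0.3304, -0.001 ]), 0.53)]
small_box [] [ 0.4594  0.2005 -0.08  ] err 0.0
```

View pics/s2.png

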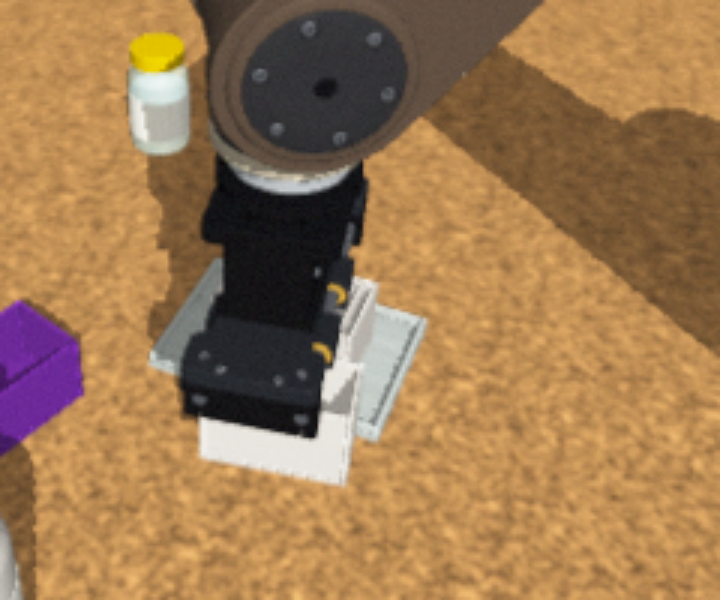

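```bash
python3 - <<'E'
from h import *
p=camera_params("side");T=p["cam_to_world"]
def ray(u,v,z):
    d=T[:3,:3]@[(u-p["cx"])/p["fx"],(v-p["cy"])/p["fy"],1];o=T[:3,3];return o+d*(z-o[2])/d[2]
s=read_state();e=s["ee_pos"];z=e[2]-.023
a=ray(190+200/3-.3,120+460/3-.3,z);b=ray(190+348/3-.3,120+485/3-.3,z)
print(a,b,np.linalg.norm(a-b),np.arctan2(*(a-b)[1::-1]))
u=np.array([np.cos(.0814),-np.sin(.0814)]);n=np.array([u[1]*-1,u[0]])
m=((a+b)/2)[:2]-n*.023;print("centre",m,"offset along/across",(m-e[:2])@u,(m-e[:2])@n)
E
```

```text
[0.50356365 0.21936189 0.10275693] [0.41240583 0.22338571 0.10275693] 0.09124658047977852 -0.04411263753878284
centre [0.45611461 0.19844995] offset along/across -0.000796375782429716 -0.0013711543717801467
```

Request:
arm_command(
  commands="0 -1 0.5 0 0 0; 0.2 -3 0.5 0 0 -0.03; 0.4 -6 0.5 0 0 -0.06; 0.6 -9 0.5 0 0 -0.1; 0.8 -12 0.5 0 0 -0.14; 1.1 -15 0.5 0 0 -0.175; 1.1 -17.5 0.5 0 0 -0.175; 1.1 -18.8 0 0 0 -0.175; 1.1 -18.8 -1 0 0 -0.175; 1.1 -18.8 -2 0 0 -0.175",
)

```text
time_s: 26.65
ee_pos: [0.4682, 0.0103, 0.1058]
ee_rot: [3.115, -0.405, -0.002]
force: [1.0, 0.4, -0.7]
width: 0.0227
gripper_force: 29.8
```

Request:
arm_command(
  commands="0 0 0 0 0 0; 0 0 0 0 0 0; 0 0 0 0 0 0",
)

```text
time_s: 26.9
ee_pos: [0.4685, 0.0118, 0.1065]
ee_rot: [3.116, -0.402, -0.002]
force: [-0.3, -0.4, -1.4]
width: 0.0224
gripper_force: 29.8
```

Request:
arm_command(
  commands="0 0 -0.7 0 0 0; 0 0 -1.1 0 0 0; 0 0 -1.4 0 0 0; 0 0 -1.7 0 0 0; 0 0 -2 0 0 0; 0 0 -2.3 0 0 0; 0 0 -2.3 0 0 0",
)

```text
time_s: 27.48
ee_pos: [0.4683, 0.0119, 0.0828]
ee_rot: [3.116, -0.402, -0.002]
force: [-0.4, 0.4, -1.5]
width: 0.0224
gripper_force: 29.8
```

Request:
arm_command(
  commands="0 0 -0.6 0 0 0; 0 0 -1.2 0 0 0; 0 0 -1.8 0 0 0; 0 0 -2.4 0 0 0; 0 0 -3 0 0 0; 0 0 -3.5 0 0 0; 0 0 -3.8 0 0 0; 0 0 -4.1 0 0 0; 0 0 -4.3 0 0 0; 0 0 -4.3 0 0 0",
)

```text
time_s: 28.32
ee_pos: [0.4685, 0.0119, 0.04]
ee_rot: [3.116, -0.402, -0.002]
force: [0.2, 0.3, -1.0]
width: 0.0223
gripper_force: 29.8
```

Request:
arm_command(
  commands="0 0 -0.1 0 0 0; 0 0 -0.2 0 0 0; 0 0 -0.3 0 0 0; 0 0 -0.4 0 0 0; 0 0 -0.4 0 0 0; 0 0 -0.4 0 0 0",
)

```text
time_s: 28.82
ee_pos: [0.4689, 0.0122, 0.0377]
ee_rot: [3.116, -0.401, 0.002]
force: [-3.4, 4.2, 22.6]
width: 0.0221
gripper_force: 31.0
```

Request:
arm_command(
  commands="0 0 0.15 0 0 0; 0 0 0.15 0 0 0; 0 0 0.15 0 0 0; 0 0 0.15 0 0 0; 0 0 0.15 0 0 0; 0 0 2 0 0 0; 0 0 5 0 0 0; 0 -1 9 0 0 0; 0 -4 13 0 0 0; 0 -8 17 0 0 0",
  fingers=0.1,
)

```text
time_s: 29.65
ee_pos: [0.4684, -0.0521, 0.1917]
ee_rot: [3.116, -0.399, 0.0]
force: [0.7, -0.6, 0.7]
width: 0.0099
gripper_force: 0.0
```

Request:
arm_command(
  commands="0 -4 2 0 0 0; 0 -8 2 0 0 0; 0 -12 2 0 0 0; 0 -16 2 0 0 0; 0 -16 2 0 0 0",
)

```text
time_s: 30.07
ee_pos: [0.4685, -0.2178, 0.2094]
ee_rot: [3.113, -0.408, 0.001]
force: [-1.0, -0.1, -0.5]
width: 0.0094
gripper_force: 0.0
```

```bash
python3 - <<'E'
from h import *
c=camera("side");t=camera("top")
fit("large_box",[.114,.068,.058],[.4678,.0114,-.257],zoff=.005,cams=("side",))
o=np.zeros((560,800,3),np.uint8);o[:,:400]=cv2.resize(c[195:265,235:335],(400,280)).repeat(2,0)[:560] if 0 else 0
o[:400,:400]=cv2.resize(c[190:270,240:320],(400,400),interpolation=cv2.INTER_CUBIC);o[:400,400:]=cv2.resize(t[190:270,170:250],(400,400),interpolation=cv2.INTER_CUBIC)
uv={h:proj("side",np.array([[x*np.cos(-.257)-y*np.sin(-.257)+.4678,x*np.sin(-.257)+y*np.cos(-.257)+.0114,h] for x,y in((-.045,.023),(.045,.023),(.045,-.023),(-.045,-.023))]) ) for h in(.069,.072,.076)}
for h in uv: print(h,((uv[h]-[240,190])*5).round().tolist())
cv2.imwrite("pics/f.png",o[:400])
E
```

```text
large_box ['side'] [ 0.4656  0.0138 -0.2255] err 0.246
0.069 [[311.0, 181.0], [127.0, 126.0], [166.0, 67.0], [344.0, 118.0]]
0.072 [[312.0, 176.0], [127.0, 121.0], [166.0, 62.0], [344.0, 113.0]]
0.076 [[312.0, 169.0], [127.0, 115.0], [166.0, 56.0], [345.0, 107.0]]
```

View pics/f.png

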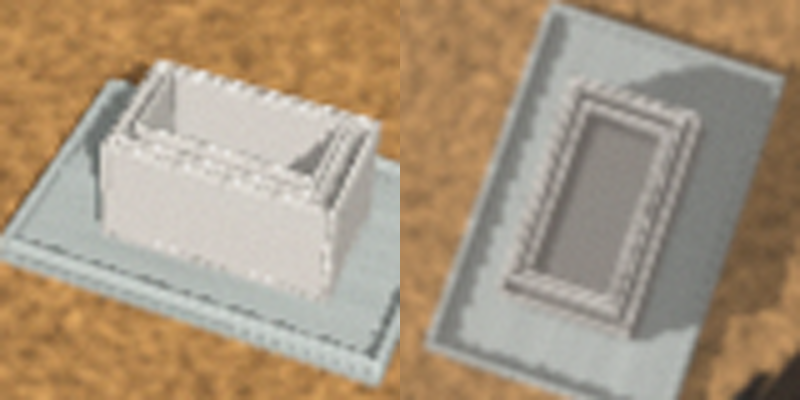

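The final picture shows all three rims nested on the tray. The small box's near rim runs from (130,130) to (315,185), which matches the 0.069 m height predicted for fully home. I'm handing in.

```bash
python3 -c "
from cell import *
print(hand_in())"
```

```text
the job is handed in; nothing more can be done
None
```

I handed the job in at about 30 s: the large, middle and small boxes are nested on the tray in that order, mouths up and let go, and the final camera check showed the small box fully home; no verdict came back.

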